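Swing the drilling nest round to the chip tray and wipe the slugs out

TASK

Clear the drilling nest for the next part: turn the turntable by its black knob until the open side of the nest squarely faces the chip tray, then wipe all five loose brass slugs and offcuts off the nest into the tray with the orange-handled scraper block. They have sharp burrs, so keep the fingers off them. Stand the scraper upright on the bench again, clear of the station, and leave the nest facing the tray and the things around undisturbed.

Things in the scene. Friction and masses are not known exactly. Their poses are not given: they have to be found in the camera images.
- station: fixed drilling station: grey sole plate 150 x 272 x 8 mm with a blue round pedestal and a steel chip tray bolted on it. Origin: on the turntable's axis at bench height. Its -y axis points from the turntable towards the tray. Two grey index posts with red marks, 40 mm high, stand at x = +-88 mm beside the turntable
- turntable (a joint): angle of the turntable about the vertical station axis, counter-clockwise from above positive; 0 = open side of the nest faces the tray squarely; travel -0.5 to 1.7 rad, starts well turned away. It turns stiffly (about 0.2 N m) and stays where it is left
- nest (a point): point of the nest floor (top of the aluminium plate, 124 mm wide) on the turntable's axis, 62 mm above the bench; its axes turn with the nest and equal the station's at angle 0. Floor open at the edge y = -96 mm; side fences' inner faces at x = +-52 mm, back fence's at y = +92 mm; dark steel fences 8 to 10 mm thick, 16 mm high; plate ends behind the knob at y = +132 mm
- knob (a point): centre of the grip of the upright black crank knob, 21 mm diameter, on the turntable 118 mm from its axis, behind the back fence, away from the opening; the grip spans 16 mm below to 18 mm above this point, which is 96 mm above the bench; thinner steel neck below
- tray (a point): centre of the chip tray's inner floor, 135 mm from the turntable's axis, axes parallel to the station's. The tray is open above, inner size 144 (x) x 104 (y) mm, 3 mm walls, floor 11 mm and rim 40 mm above the bench; its near wall stands 16 mm back under the open edge of the nest plate
- scraper: scraper block, standing on its rubber sole on the bench. Origin: centre of its underside. Sole 36 (x) x 92 (y) mm, 22 mm high, wiping edges along y on both sides (either may lead); on top an orange grip bar 24 (x) x 70 (y) mm from 22 to 60 mm height, to be gripped across x; 0.14 to 0.28 kg
- chip0: brass slug from a hole cutter, disc 18 mm diameter, 6 mm thick; lies flat on the nest floor at the start. Origin: centre of its underside
- chip1: sawn-off brass tab, 19 x 13 x 6 mm; lies flat on the nest floor at the start. Origin: centre of its underside
- chip2: brass slug from a hole cutter, disc 18 mm diameter, 6 mm thick; lies flat on the nest floor at the start. Origin: centre of its underside
- chip3: sawn-off brass tab, 19 x 13 x 6 mm; lies flat on the nest floor at the start. Origin: centre of its underside
- chip4: brass slug from a hole cutter, disc 18 mm diameter, 6 mm thick; lies flat on the nest floor at the start. Origin: centre of its underside
- angle_bracket: bystander: black angle bracket, 40 x 70 x 63 mm high, loose on the bench. Origin: centre of its underside
- flange: bystander: aluminium flange plate with a centre bore, 60 x 90 x 10 mm, lying flat and loose. Origin: centre of its underside
- threadlock: bystander: red and white dropper bottle, 32 mm diameter, 90 mm high, standing loose. Origin: centre of its underside

How it is judged:
On the way, in this order (a step that is already met when the one before it is completed fails the run):
1. the open side of the nest faces the tray (value of joint turntable between -0.15 and 0.15 rad), for 0.2 s.
2. all five brass pieces are in the tray (x of chip0 in the frame of tray between -0.072 and 0.072 m and y of chip0 in the frame of tray between -0.052 and 0.052 m and z of chip0 in the frame of tray between -0.01 and 0.025 m and x of chip1 in the frame of tray between -0.072 and 0.072 m and y of chip1 in the frame of tray between -0.052 and 0.052 m and z of chip1 in the frame of tray between -0.01 and 0.025 m and x of chip2 in the frame of tray between -0.072 and 0.072 m and y of chip2 in the frame of tray between -0.052 and 0.052 m and z of chip2 in the frame of tray between -0.01 and 0.025 m and x of chip3 in the frame of tray between -0.072 and 0.072 m and y of chip3 in the frame of tray between -0.052 and 0.052 m and z of chip3 in the frame of tray between -0.01 and 0.025 m and x of chip4 in the frame of tray between -0.072 and 0.072 m and y of chip4 in the frame of tray between -0.052 and 0.052 m and z of chip4 in the frame of tray between -0.01 and 0.025 m), for 0.2 s.
At the end, for the whole second after the job is handed in: The turntable stands within 0.15 rad of facing the tray (angle 0), the centres of all five brass pieces lie inside the tray below its rim and at rest, and the scraper stands on its sole on the bench itself (underside less than 5 mm above it, tilted less than 0.1 rad), at rest (all of step 1 and all of step 2 and height (world z) of scraper below 0.005 m and angle between scraper's own z axis and vertical below 0.1 rad and linear speed of scraper below 0.02 m/s and linear speed of each of chip0, chip1, chip2, chip3, chip4 below 0.03 m/s); the robot touches nothing.
It fails at once if the fingers touch a brass piece (contact force between the fingers and chip0 above 0.5 N or contact force between the fingers and chip1 above 0.5 N or contact force between the fingers and chip2 above 0.5 N or contact force between the fingers and chip3 above 0.5 N or contact force between the fingers and chip4 above 0.5 N).
It fails at once if a bystander (angle bracket, flange plate, dropper bottle) is moved more than 20 mm (distance of any of angle_bracket, flange, threadlock from where it was at the start of the episode above 0.02 m).
It also fails if it takes over 67 s, if anything falls off the work surface, if the arm or the gripper's body presses on something with over 40 N, if the wrist force passes 120 N, or if a joint passes its speed limit or range.

ROBOT

A 6-joint arm with a two-finger parallel gripper is mounted at the origin on a cart in front of the work surface, level with it; the furniture and walls round the work are solid. World frame = base frame: x ahead of the robot, y to its left, z up, the work surface at z = 0. Lengths are in m, angles in rad, forces in N, time in s.
With the tool pointing down it reaches from about 0.375 to 0.975 m from the base axis. Payload 3.8 kg.
Tool frame: the origin (TCP) lies midway between the tips of the shut fingers; the grasp point (between the pads) lies 19 mm behind it; z points along the fingers, y is the line along which they close (so a half turn about z gives the same grasp; the last joint's range is limited). The gripper opens to 85 mm and grips with 20 to 120 N. Pads are 22 mm wide; open, the fingers measure 114 mm over their backs; the gripper's body (76 mm by 85 mm) begins 54 mm behind the grasp point. The pads swing forward as they close: fully open they stand 13 mm farther back than shut.
Start: joints at [1.114, 0.264, 1.604, -0, 1.274, -0.037], TCP at [0.275, 0.616, 0.197] pointing down, gripper open.
Joint ranges: [-2.63, 2.63], [-0.94, 2.18], [0.31, 2.57], [-1.31, 4.45], [0, 2.66], [-2.55, 2.55]. Speed limits (rad/s): [2.57, 2.57, 3.14, 3.14, 3.14, 3.14].

INTERFACE

Orientations are given as a unit quaternion [x, y, z, w].
In Python, from rig import readout, get_image, env, find_in, cut_out, tip_of gives the robot as it stands.
- The arm moves only by the tool apply_moves, never from a script. Its argument "rows" is a list of rows, each a list of 3 entries, a list of its own where there are three numbers: the turn, a rotation vector about the tool's x, y, z in rad, then the shift along the tool's x, y, z in mm, then the opening, from 0 (shut) to 1 (fully open). In form: [[[wx, wy, wz], [tx, ty, tz], claw], ...]. A call has 1 to 20 rows; each row is the pose to reach, as a shift and turn from the pose commanded when the call began, along the tool's axes at that moment; what a row does not reach only later rows make up. A row lasts 1/10 s, in which the tool goes at most 50 mm and 8.59 degrees, less where a joint would pass 70% of its speed; a pose out of reach is approached as far as the arm can. A call with a gripper value outside its range is refused whole. The fingers move at their own pace and stop on an object; "grip_force" is the grip in N (left out, the last holds). Time passes only in rows, so rows that repeat a pose let the fingers close. It gives the time, the measured TCP pose, the force, the opening and the grip force at its end, in the units of the state.
- readout.read_state(): the state, without advancing time (a new reading comes with each control period).
- get_image(name): name is "side" or "top" or "wrist"; returns a dict with "pixels" (384x512x3 uint8, blue, green, red), "K" (3x3 intrinsics, pixels), "position" and "attitude" of the camera in the world. Camera axes: x right, y up, looking along -z (the intrinsics and any distortion apply to the point x, -y, -z); pixel columns grow to the right and rows downward; lengths in m; the calibration is good to about 2 mm. A picture is of the moment at which its call begins. There is no depth.
- env.hand_in(): hands the job in; it is judged then, once.
Trained networks look in a picture, given as the dict that the camera call returned (one of the last four; its "shot" number tells which), for a name from the list of things; names that differ only in an ending like _2 or _b are one class to them, and where a whole thing is asked for, a point or a joint stands for the part that bears it (a point fixed in the world has none). Each returns a list of dicts, best first, with "confidence" (0 to 1); they miss things now and then, are a little off and sometimes report something else, mostly with a low value. They report only what shows in the picture. A call takes as long as a camera call.
- find_in(name, picture): "location" ([x, y, z] in m, in the coordinates of the camera as it stood for that picture, good to about 4 mm: the middle of the surface that is visible of it).
- cut_out(name, picture): "mask" (384x512 bool, what is visible of it).
- tip_of(name, picture): "location" ([x, y, z] in m, in the coordinates of the camera as it stood for that picture, good to about 4 mm: a listed point, or the origin of a listed thing).
The state is a dict: "time": time; "joint_positions": joint angles; "joint_vel": joint speeds; "joint_efforts": joint torques, N m; "tool_pos": TCP position; "ee_rot": TCP orientation; "wrist_force": force on the tool from outside, world axes, zero at the start; "moment": the same for the moment, N m; "width": opening from 0.0 (shut) to 1.0 (fully open); "grip_force": force on a finger pad.
Only numpy, scipy, OpenCV 4.12 (cv2) and the standard library are available. Lean on these libraries where they do the work, as an engineer would, in place of code of your own. Each camera call takes 0.05 s, during which the arm holds its last target. There are 200 camera calls.

## Working session

There is one attempt and no reset: what is moved stays moved. The work goes in short steps, Python scripts to look and compute and a tool call to move; the robot and the scene stay as the last step left them, time stands still between calls to the robot, and variables do not carry over. Pictures are saved under pics/ and viewed, at most 14 in all, crops included, and the job is handed in when it is done.

Besides the shell and the picture viewer there is one more tool, called after "Emit:" as a command line: name --argument value ..., lists and objects as JSON in quotes. apply_moves: Moves the arm, as the interface text tells. Its arguments: {"type":"object","properties":{"rows":{"type":"array","items":{"type":"array"}},"grip_force":{"type":"number"}},"required":["rows"]}

```bash
ls; mkdir -p pics; cat > h.py <<'E'
import numpy as np, cv2
from scipy.spatial.transform import Rotation as R
from rig import readout, get_image, env, find_in, cut_out, tip_of
def att(p):
    a=np.array(p["attitude"],float)
    return a if a.shape==(3,3) else R.from_quat(a).as_matrix()
def w(p,l): return att(p)@np.array(l)+np.array(p["position"])
def ray(p,u,v,z):
    K=np.array(p["K"]); d=np.array([(u-K[0,2])/K[0,0],-(v-K[1,2])/K[1,1],-1]); d=att(p)@d
    o=np.array(p["position"]); return o+d*(z-o[2])/d[2]
E
python3 - <<'E'
from h import *
for c in ["top","side"]:
    p=get_image(c); cv2.imwrite(f"pics/{c}0.png",p["pixels"])
    print(c,np.round(p["position"],3),np.round(p["attitude"],3).tolist(),np.round(p["K"],1).tolist(),[k for k in p])
    for n in ["station","nest","knob","tray","scraper","chip0","chip1","angle_bracket","flange","threadlock"]:
        print(n,[(np.round(w(p,r["location"]),3).tolist(),round(r["confidence"],2)) for r in tip_of(n,p)][:5])
    for n in ["scraper"]:
        print("find",n,[(np.round(w(p,r["location"]),3).tolist(),round(r["confidence"],2)) for r in find_in(n,p)][:3])
print(readout.read_state())
E
```

```text
pics
top [0.298 0.076 1.388] [-0.069, 0.073, 0.734, -0.672] [[495.9, 0.0, 261.7], [0.0, 495.9, 190.5], [0.0, 0.0, 1.0]] ['pixels', 'K', 'position', 'attitude', 'shot']
station [([0.595, 0.121, 0.059], 0.6)]
nest [([0.591, 0.12, 0.061], 0.83)]
knob [([0.474, 0.132, 0.096], 0.94)]
tray [([0.626, -0.009, 0.01], 0.66)]
scraper [([0.469, -0.283, -0.001], 0.91)]
chip0 [([0.596, 0.122, 0.059], 0.6), ([0.618, 0.104, 0.06], 0.53), ([0.573, 0.103, 0.062], 0.49), ([0.612, 0.154, 0.06], 0.41), ([0.567, 0.137, 0.059], 0.38)]
chip1 [([0.596, 0.122, 0.059], 0.6), ([0.618, 0.104, 0.06], 0.53), ([0.573, 0.103, 0.062], 0.49), ([0.612, 0.154, 0.06], 0.41), ([0.567, 0.137, 0.059], 0.38)]
angle_bracket [([0.622, -0.27, 0.001], 0.87), ([0.472, 0.133, 0.098], 0.42)]
flange [([0.446, 0.237, -0.0], 0.76)]
threadlock [([0.448, 0.425, -0.003], 0.68)]
find scraper [([0.464, -0.271, 0.054], 0.66)]
side [0.425 1.162 0.603] [-0.034, 0.539, 0.841, -0.032] [[355.5, 0.0, 257.7], [0.0, 355.5, 190.4], [0.0, 0.0, 1.0]] ['pixels', 'K', 'position', 'attitude', 'shot']
station [([0.587, 0.13, -0.003], 0.87)]
nest [([0.593,
[... 395 characters left out ...]
me': 1.2, 'joint_positions': array([ 1.11408770e+00,  2.63860348e-01,  1.60399939e+00,  2.19173543e-05,
        1.27370862e+00, -3.68706679e-02]), 'joint_vel': array([ 0.00049387,  0.0016046 , -0.00115797,  0.00135759, -0.0003342 ,
       -0.00276798]), 'joint_efforts': array([ 8.33995655e-04, -5.15041637e+01, -3.67743552e+01,  3.08008885e-04,
        7.08982407e-04,  2.30759429e-05]), 'tool_pos': array([0.27511211, 0.61638488, 0.1973068 ]), 'ee_rot': array([ 2.08383796e-01,  9.78047132e-01,  1.43383893e-05, -7.19385616e-06]), 'wrist_force': array([-0.33061632,  0.43358099, -0.06104539]), 'moment': array([ 0.03454283,  0.00485008, -0.01005584]), 'grip_force': 0.0, 'width': 1.000489866757617}
```

View pics/top0.png

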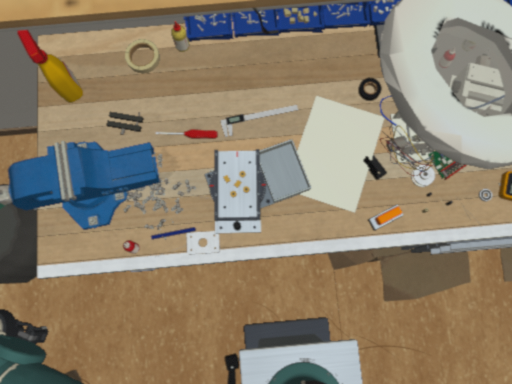

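View pics/side0.png

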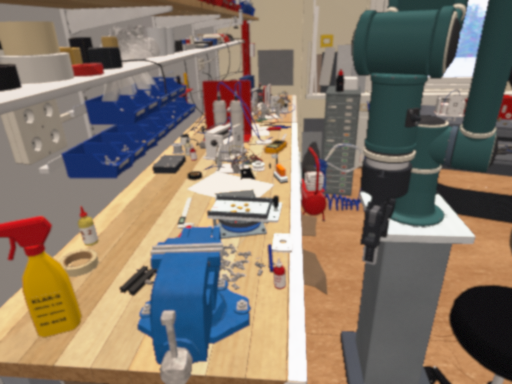

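The top view shows the nest at (238,187), opening away from the robot, with the knob at (237,226), the tray at (285,170), the scraper at (386,217), the flange at (203,243) and the bottle at (131,247). The turntable is at about +1.23 rad. First I'll go above the knob.

```bash
cat >> h.py <<'E'
def pose():
    s=readout.read_state(); return np.array(s["tool_pos"]),R.from_quat(s["ee_rot"]),s
def down(ya):  # tool z down, tool y at world angle ya
    y=np.array([np.cos(ya),np.sin(ya),0]);z=np.array([0,0,-1.]);return R.from_matrix(np.c_[np.cross(y,z),y,z])
def rel(pos,ya,p0=None,r0=None):
    p,r,_=pose(); p=p if p0 is None else p0; r=r if r0 is None else r0
    print("turn",np.round((r.inv()*down(ya)).as_rotvec(),3).tolist(),"shift",np.round(1000*r.inv().apply(np.array(pos)-p),1).tolist())
E
python3 - <<'E'
from h import *
rel([.472,.134,.2],1.487)
E
```

```text
turn [0.0, -0.0, -0.336] shift [-376.4, -360.2, -2.7]
```

Emit:
apply_moves --rows '[[[0, 0, -0.336], [-376, -360, -3], 1], [[0, 0, -0.336], [-376, -360, -3], 1], [[0, 0, -0.336], [-376, -360, -3], 1], [[0, 0, -0.336], [-376, -360, -3], 1], [[0, 0, -0.336], [-376, -360, -3], 1], [[0, 0, -0.336], [-376, -360, -3], 1], [[0, 0, -0.336], [-376, -360, -3], 1], [[0, 0, -0.336], [-376, -360, -3], 1], [[0, 0, -0.336], [-376, -360, -3], 1], [[0, 0, -0.336], [-376, -360, -3], 1], [[0, 0, -0.336], [-376, -360, -3], 1], [[0, 0, -0.336], [-376, -360, -3], 1], [[0, 0, -0.336], [-376, -360, -3], 1], [[0, 0, -0.336], [-376, -360, -3], 1]]' --grip_force 30

```text
time: 2.6
tool_pos: [0.4714, 0.1353, 0.2003]
ee_rot: [0.041, 0.999, 0.0, -0.0]
wrist_force: [0.4, 0.0, 1.2]
width: 0.995
grip_force: 0.0
```

```bash
python3 - <<'E'
from h import *
print(pose()[2]["joint_positions"].round(2),pose()[0],pose()[2]["time"])
for c in ["wrist","top","side"]:
    p=get_image(c); cv2.imwrite(f"pics/{c}1.png",p["pixels"])
    for n in ["station","nest","knob","tray"]:
        print(c,n,[(np.round(w(p,r["location"]),3).tolist(),round(r["confidence"],2)) for r in tip_of(n,p)][:2])
E
```

```text
[ 0.23 -0.09  1.98  0.    1.25 -1.26] [0.47136399 0.13528024 0.20028497] 2.6
wrist station [([0.588, 0.13, 0.001], 0.93), ([0.567, 0.138, 0.058], 0.16)]
wrist nest [([0.593, 0.131, 0.06], 0.75)]
wrist knob [([0.475, 0.134, 0.093], 0.64)]
wrist tray [([0.631, -0.004, 0.009], 0.58)]
top station []
top nest [([0.468, -0.279, -0.001], 0.67)]
top knob [([0.471, 0.132, 0.097], 0.92), ([0.448, 0.427, -0.0], 0.19)]
top tray [([0.627, -0.007, 0.007], 0.56)]
side station [([0.59, 0.13, -0.003], 0.77)]
side nest [([0.589, 0.125, 0.059], 0.68), ([0.589, 0.129, 0.0], 0.5)]
side knob []
side tray [([0.625, -0.003, 0.009], 0.75)]
```

View pics/wrist1.png

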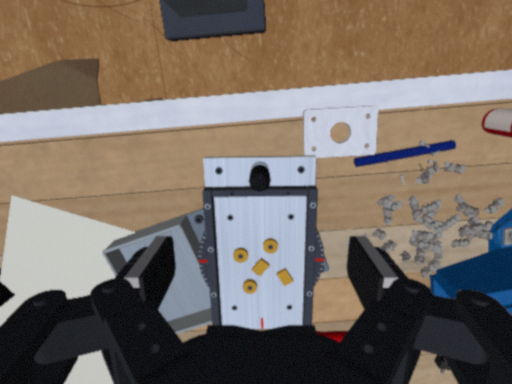

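The wrist view shows the knob at (260,176) and the five chips clustered at about (260,268). The open side faces away from the tray, and the tool lines up with the nest. Next I'll descend and grip the knob.

Emit:
apply_moves --rows '[[[0, 0, 0], [-1, -2, 40], 1], [[0, 0, 0], [-1, -2, 80], 1], [[0, 0, 0], [-1, -2, 105], 0.7], [[0, 0, 0], [-1, -2, 118], 0.5], [[0, 0, 0], [-1, -2, 118], 0], [[0, 0, 0], [-1, -2, 118], 0], [[0, 0, 0], [-1, -2, 118], 0], [[0, 0, 0], [-1, -2, 118], 0], [[0, 0, 0], [-1, -2, 118], 0], [[0, 0, 0], [-1, -2, 118], 0]]' --grip_force 40

```text
time: 4.35
tool_pos: [0.473, 0.1325, 0.083]
ee_rot: [0.042, 0.999, 0.0, 0.001]
wrist_force: [0.3, 0.7, -0.6]
width: 0.001
grip_force: 0.0
```

```bash
python3 - <<'E'
from h import *
p,r,s=pose(); print(p,s["width"],s["grip_force"],s["wrist_force"])
th=1.49; ax=p[:2]+.118*np.array([np.sin(th),-np.cos(th)]); print("axis",ax)
for k in range(1,15):
    t=th-1.22*k/14; q=ax+.118*np.array([-np.sin(t),np.cos(t)])
    rel([*q,p[2]],1.487-1.22*k/14)
E
```

```text
[0.47303968 0.13246709 0.08297341] 0.0011555496413224223 0.0 [ 0.30315385  0.74226351 -0.55209753]
axis [0.59065473 0.12294349]
turn [0.0, 0.001, 0.087] shift [-0.4, 10.3, 0.0]
turn [0.001, 0.001, 0.174] shift [-1.7, 20.5, 0.0]
turn [0.001, 0.001, 0.261] shift [-3.9, 30.5, 0.0]
turn [0.001, 0.001, 0.349] shift [-7.0, 40.3, 0.0]
turn [0.001, 0.001, 0.436] shift [-10.9, 49.8, 0.0]
turn [0.001, 0.001, 0.523] shift [-15.6, 59.0, 0.0]
turn [0.001, 0.001, 0.61] shift [-21.1, 67.7, 0.1]
turn [0.001, 0.001, 0.697] shift [-27.3, 75.8, 0.1]
turn [0.001, 0.001, 0.784] shift [-34.2, 83.4, 0.1]
turn [0.001, 0.001, 0.871] shift [-41.8, 90.4, 0.1]
turn [0.001, 0.001, 0.959] shift [-49.9, 96.7, 0.1]
turn [0.001, 0.001, 1.046] shift [-58.5, 102.3, 0.1]
turn [0.001, 0.001, 1.133] shift [-67.6, 107.1, 0.1]
turn [0.001, 0.001, 1.22] shift [-77.1, 111.0, 0.1]
```

The fingers shut on nothing, so I'll look.

```bash
python3 - <<'E'
from h import *
a=get_image("wrist")
for n in ["nest","knob"]: print(n,[(np.round(w(a,r["location"]),3).tolist(),round(r["confidence"],2)) for r in tip_of(n,a)][:2])
b=get_image("side"); c=get_image("top")
for q in (b,c):
  for n in ["nest","knob"]: print(n,[(np.round(w(q,r["location"]),3).tolist(),round(r["confidence"],2)) for r in tip_of(n,q)][:2])
im=np.hstack([cv2.resize(a["pixels"],(400,300)),cv2.resize(b["pixels"][170:270,180:313],(400,300))])
im=np.vstack([im,np.hstack([cv2.resize(c["pixels"][130:255,180:347],(400,300)),np.zeros((300,400,3),np.uint8)])])
cv2.imwrite("pics/m2.png",im)
E
```

```text
nest [([0.595, 0.129, 0.058], 0.65)]
knob [([0.474, 0.133, 0.092], 0.96)]
nest []
knob [([0.469, 0.134, 0.094], 0.76)]
nest [([0.59, 0.123, 0.062], 0.58)]
knob [([0.473, 0.131, 0.095], 0.9)]
```

View pics/m2.png

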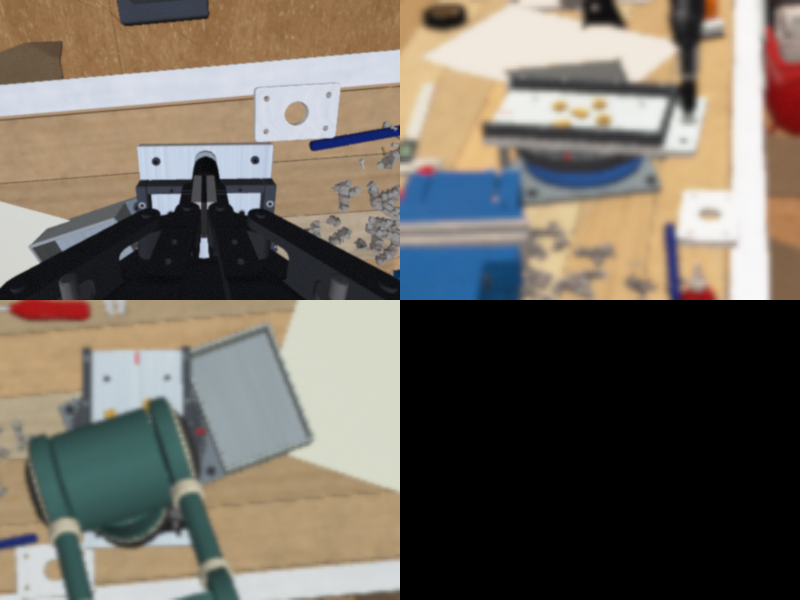

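```bash
python3 - <<'E'
from h import *
a=get_image("wrist"); p,r,s=pose()
def proj(x):
    c=att(a).T@(np.array(x)-np.array(a["position"])); K=np.array(a["K"]); return (K@[c[0]/-c[2],-c[1]/-c[2],1])[:2].round(0)
print(a["position"],r.inv().apply(np.array(a["position"])-p), r.as_matrix().round(3).tolist(),p)
print("tcp",proj(p),"grasp",proj(p-r.as_matrix()[:,2]*.019),"knob pred",proj([.473,.133,.096]),proj([.473,.133,.114]),proj([.473,.133,.08]))
cv2.imwrite("pics/w3.png",cv2.resize(a["pixels"][150:300,160:360],(800,600),interpolation=cv2.INTER_CUBIC)); print(s["width"],s["time"])
E
```

```text
[0.40010532 0.13908458 0.25697558] [ 0.07274786  0.00069295 -0.1747483 ] [[-0.996, 0.084, -0.0], [0.084, 0.996, -0.0], [0.0, -0.0, -1.0]] [0.47251761 0.13229923 0.08221827]
tcp [260. 218.] grasp [259. 230.] knob pred [261. 227.] [261. 241.] [261. 217.]
-0.00024355818082367057 4.85
```

View pics/w3.png

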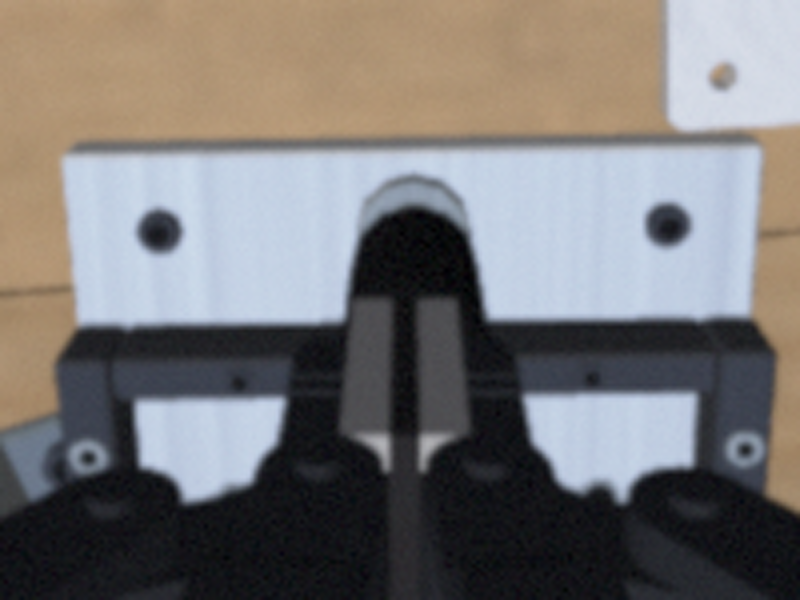

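```bash
python3 - <<'E'
from h import *
a=get_image("wrist"); p,r,s=pose()
def proj(x):
    c=att(a).T@(np.array(x)-np.array(a["position"])); K=np.array(a["K"]); u=(K@[c[0]/-c[2],-c[1]/-c[2],1])[:2]; return ((u-[160,150])*4).round(0)
for nm,l in dict(tipnear=(.011,0,0),tipfar=(-.011,0,0),tipnearR=(.011,.0105,0),up19near=(.011,0,-.019),up40near=(.011,0,-.04),up54=(.011,0,-.073)).items(): print(nm,proj(p+r.apply(l)))
for z in (.08,.114): print("knob z",z,[proj([.473+dx,.133+dy,z]).tolist() for dx,dy in ((-.0105,0),(.0105,0),(0,.0105),(0,-.0105))])
print("plate end",proj([.590-.132,.133,.062]),"fence top outer",proj([.590-.102,.133,.078]),"fence top inner",proj([.590-.092,.133,.078]))
m=cut_out("knob",a)
for q in m[:1]:
    v,u=np.nonzero(q["mask"]); print("knobmask zoomed",(u.min()-160)*4,(u.max()-160)*4,(v.min()-150)*4,(v.max()-150)*4,q["confidence"])
s=readout.read_state(); print(s["width"],s["grip_force"],s["wrist_force"],s["tool_pos"])
E
```

```text
tipnear [398. 205.]
tipfar [398. 333.]
tipnearR [465. 205.]
up19near [398. 250.]
up40near [397. 312.]
up54 [396. 454.]
knob z 0.08 [[397.0, 206.0], [408.0, 326.0], [467.0, 262.0], [338.0, 272.0]]
knob z 0.114 [[396.0, 292.0], [409.0, 433.0], [481.0, 358.0], [325.0, 370.0]]
plate end [395. 147.] fence top outer [410. 346.] fence top inner [415. 399.]
knobmask zoomed 56 788 136 716 0.74
-0.0021063404399118413 0.0 [-0.00808264  0.47673573  0.16737552] [0.47255206 0.13231363 0.08224448]
```

The width reads shut, but the knob seems to sit between the fingers. I'll test with a small motion along the arc and check the force and image.

Emit:
apply_moves --rows '[[[0, 0, 0.044], [0, 5, 0], 0], [[0, 0, 0.087], [-0.4, 10, 0], 0], [[0, 0, 0.13], [-1, 15, 0], 0], [[0, 0, 0.174], [-1.7, 20, 0], 0], [[0, 0, 0.174], [-1.7, 20, 0], 0]]'

```text
time: 5.45
tool_pos: [0.4761, 0.1525, 0.0823]
ee_rot: [0.128, 0.992, 0.0, 0.0]
wrist_force: [-0.7, -1.1, 0.8]
width: 0.003
grip_force: 0.0
```

```bash
python3 - <<'E'
from h import *
p,r,s=pose(); print(p,s["width"],s["grip_force"],s["wrist_force"],s["moment"])
a=get_image("wrist");b=get_image("side")
for q in (a,b):
  for n in ["nest","knob"]: print(n,[(np.round(w(q,r["location"]),3).tolist(),round(r["confidence"],2)) for r in tip_of(n,q)][:2])
cv2.imwrite("pics/w4.png",np.hstack([cv2.resize(a["pixels"][150:300,160:360],(400,300)),cv2.resize(b["pixels"][190:250,240:320],(400,300))]))
E
```

```text
[0.47608329 0.15250259 0.08230143] 0.0025838168514355784 0.0 [-0.68783107 -1.0578065   0.77321213] [-0.04551718  0.04387045  0.05361153]
nest [([0.595, 0.128, 0.06], 0.88)]
knob [([0.475, 0.13, 0.095], 0.72)]
nest [([0.595, 0.128, 0.061], 0.56)]
knob [([0.469, 0.137, 0.097], 0.74)]
```

View pics/w4.png

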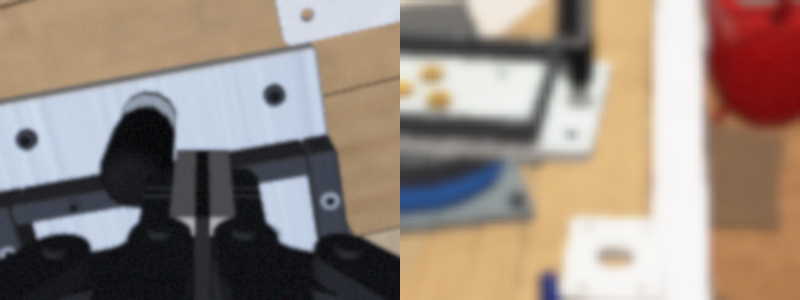

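The fingers slid past the knob without touching it, so the fingertips seem to sit higher than the reported TCP. I'll lift clear and measure the tip height from the side image against the reported TCP.

```bash
python3 - <<'E'
from h import *
a=get_image("side"); p,r,s=pose(); b=get_image("wrist")
def proj(a,x):
    c=att(a).T@(np.array(x)-np.array(a["position"])); K=np.array(a["K"]); u=(K@[c[0]/-c[2],-c[1]/-c[2],1])[:2]; return u
im=a["pixels"][160:240,230:330].copy(); im=cv2.resize(im,(800,640)[:2] and (750,600),interpolation=cv2.INTER_CUBIC)
for dz,col in ((0,(0,0,255)),(.02,(0,255,0)),(.04,(255,0,0)),(.06,(0,255,255))):
    u=(proj(a,p+[0,0,dz])-[230,160])*7.5; cv2.drawMarker(im,tuple(int(t) for t in u),col,0,14,2)
for z in (.08,.114):
    u=(proj(a,[.472,.133,z])-[230,160])*7.5; cv2.drawMarker(im,tuple(int(t) for t in u),(255,0,255),1,14,2)
cv2.imwrite("pics/s5.png",im)
print((b["pixels"][180:290:4,262]).sum(1))
E
```

```text
[396 531 634 638 631 642 634 637 634 638 631 505  52  68  43  53  25  48
  55  40 138 132 140 137 134 143 133 136]
```

View pics/s5.png

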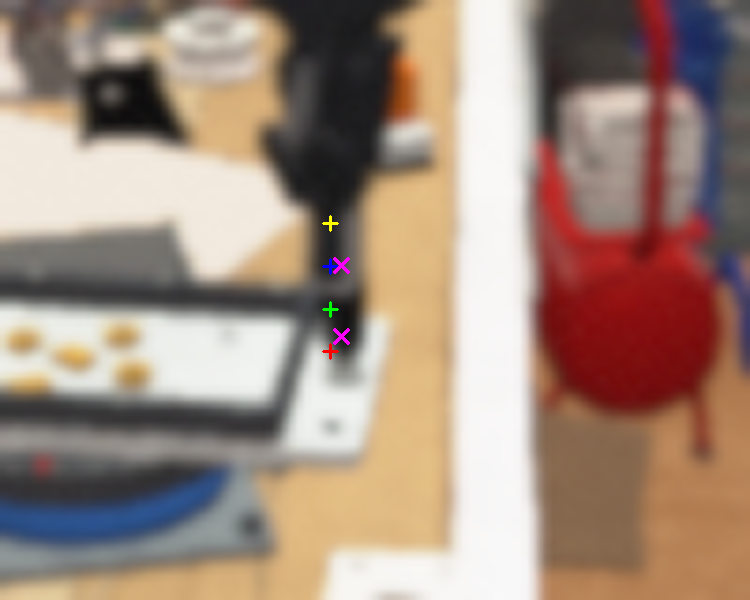

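The side view shows the grey fingertip ending at (335,290), about 30 mm above the reported TCP (red cross at 331,351). The fingers are level with the knob top (~0.115), which explains the miss. I'll go back over the knob with the fingers open and descend 30 mm further, watching the force.

Emit:
apply_moves --rows '[[[0, 0, 0], [0, 0, -20], 1], [[0, 0, -0.1], [-1, -18, -20], 1], [[0, 0, -0.174], [-1, -18, -20], 1], [[0, 0, -0.174], [-1, -18, -20], 1], [[0, 0, -0.174], [-1, -18, -20], 1], [[0, 0, -0.174], [-1, -18, 0], 1], [[0, 0, -0.174], [-1, -18, 15], 1], [[0, 0, -0.174], [-1, -18, 28], 1], [[0, 0, -0.174], [-1, -18, 28], 0], [[0, 0, -0.174], [-1, -18, 28], 0], [[0, 0, -0.174], [-1, -18, 28], 0], [[0, 0, -0.174], [-1, -18, 28], 0], [[0, 0, -0.174], [-1, -18, 28], 0], [[0, 0, -0.174], [-1, -18, 28], 0]]'

```text
time: 7.25
tool_pos: [0.4731, 0.1346, 0.0553]
ee_rot: [0.042, 0.999, 0.0, 0.001]
wrist_force: [-0.9, -1.0, 5.6]
width: 0.226
grip_force: 39.3
```

Gripped (width 0.226, about 19–21 mm). Now I'll turn along the arc.

Emit:
apply_moves --rows '[[[0, 0, 0.087], [-0.4, 10.3, 0], 0], [[0, 0, 0.174], [-1.7, 20.5, 0], 0], [[0, 0, 0.261], [-3.9, 30.5, 0], 0], [[0, 0, 0.349], [-7, 40.3, 0], 0], [[0, 0, 0.436], [-10.9, 49.8, 0], 0], [[0, 0, 0.523], [-15.6, 59, 0], 0], [[0, 0, 0.61], [-21.1, 67.7, 0], 0], [[0, 0, 0.697], [-27.3, 75.8, 0], 0], [[0, 0, 0.784], [-34.2, 83.4, 0], 0], [[0, 0, 0.871], [-41.8, 90.4, 0], 0], [[0, 0, 0.959], [-49.9, 96.7, 0], 0], [[0, 0, 1.046], [-58.5, 102.3, 0], 0], [[0, 0, 1.133], [-67.6, 107.1, 0], 0], [[0, 0, 1.22], [-77.1, 111, 0], 0], [[0, 0, 1.22], [-77.1, 111, 0], 0]]'

```text
time: 8.75
tool_pos: [0.5601, 0.2398, 0.0553]
ee_rot: [0.607, 0.795, 0.001, 0.0]
wrist_force: [-0.4, 1.8, 5.6]
width: 0.225
grip_force: 40.8
```

```bash
python3 - <<'E'
from h import *
p,r,s=pose(); print(p,s["width"],s["grip_force"],s["wrist_force"],s["moment"])
for c in ("wrist","side","top"):
  q=get_image(c)
  for n in ["station","nest","knob","tray"]: print(c,n,[(np.round(w(q,r["location"]),3).tolist(),round(r["confidence"],2)) for r in tip_of(n,q)][:1])
E
```

```text
[0.56008549 0.23981152 0.05534091] 0.22505234271218483 40.75368765383246 [-0.42524864  1.81961943  5.57378477] [ 0.30203673  0.14960927 -0.14167908]
wrist station [([0.592, 0.123, -0.0], 0.56)]
wrist nest []
wrist knob [([0.562, 0.242, 0.094], 0.8)]
wrist tray []
side station [([0.591, 0.128, -0.0], 0.69)]
side nest [([0.589, 0.128, 0.062], 0.75)]
side knob [([0.557, 0.24, 0.097], 0.79)]
side tray [([0.623, -0.003, 0.009], 0.87)]
top station [([0.589, 0.122, -0.0], 0.58)]
top nest [([0.59, 0.122, 0.061], 0.72)]
top knob [([0.558, 0.237, 0.097], 0.68)]
top tray [([0.592, 0.154, 0.06], 0.72)]
```

Emit:
apply_moves --rows '[[[0, 0, 0], [0, 0, 0], 0.7], [[0, 0, 0], [0, 0, 0], 1], [[0, 0, 0], [0, 0, 0], 1], [[0, 0, 0], [0, 0, -30], 1], [[0, 0, 0], [0, 0, -80], 1], [[0, 0, 0], [0, 0, -130], 1], [[0, 0, 0], [0, 0, -180], 1], [[0, 0, 0], [0, 0, -180], 1]]'

```text
time: 10.3
tool_pos: [0.5632, 0.2401, 0.244]
ee_rot: [0.607, 0.795, 0.006, 0.004]
wrist_force: [0.7, 0.3, 1.1]
width: 0.998
grip_force: 0.0
```

```bash
python3 - <<'E'
from h import *
q=get_image("top"); p,r,s=pose(); print(p,s["joint_positions"].round(2))
m=cut_out("scraper",q)[0]; print(m["confidence"])
v,u=np.nonzero(m["mask"]); P=np.array([ray(q,a,b,.03)[:2] for a,b in zip(u,v)],np.float32)
print(cv2.minAreaRect(P), P.mean(0),[round(x["confidence"],2) for x in cut_out("scraper",q)])
im=q["pixels"].astype(int); o=(im[...,2]>200)&(im[...,1]>90)&(im[...,1]<180)&(im[...,0]<90)
o[:, :350]=0; o[:,430:]=0; o[:190]=0; o[240:]=0
v,u=np.nonzero(o); P=np.array([ray(q,a,b,.06)[:2] for a,b in zip(u,v)],np.float32); print("orange",len(P),cv2.minAreaRect(P),P.mean(0))
print([np.round(w(q,x["location"]),3) for x in tip_of("scraper",q)])
rel([.468,-.28,.24],1.0)
E
```

```text
[0.5613656  0.23943377 0.23976467] [ 0.36  0.11  1.7  -0.    1.32  0.1 ]
0.8
((0.4688226580619812, -0.27582332491874695), (0.036640021950006485, 0.09598786383867264), 21.195085525512695) [ 0.46880296 -0.27563113] [0.8]
orange 180 ((0.47081196308135986, -0.28134316205978394), (0.02030128985643387, 0.06490736454725266), 21.16915512084961) [ 0.47064337 -0.28106242]
[array([ 0.469, -0.281, -0.002])]
turn [-0.003, -0.001, -0.733] shift [-476.1, -222.8, -6.8]
```

Emit:
apply_moves --rows '[[[0, 0, -0.103], [-477, -225, 0], 1], [[0, 0, -0.103], [-477, -225, 0], 1], [[0, 0, -0.103], [-477, -225, 0], 1], [[0, 0, -0.103], [-477, -225, 0], 1], [[0, 0, -0.103], [-477, -225, 0], 1], [[0, 0, -0.103], [-477, -225, 0], 1], [[0, 0, -0.103], [-477, -225, 0], 1], [[0, 0, -0.103], [-477, -225, 0], 1], [[0, 0, -0.103], [-477, -225, 0], 1], [[0, 0, -0.103], [-477, -225, 0], 1], [[0, 0, -0.103], [-477, -225, 0], 1], [[0, 0, -0.103], [-477, -225, 0], 1], [[0, 0, -0.103], [-477, -225, 40], 1], [[0, 0, -0.103], [-477, -225, 90], 1], [[0, 0, -0.103], [-477, -225, 90], 1], [[0, 0, -0.103], [-477, -225, 90], 1]]'

```text
time: 12.1
tool_pos: [0.4656, -0.2789, 0.1422]
ee_rot: [0.565, 0.825, 0.0, -0.003]
wrist_force: [-0.1, -0.3, 0.7]
width: 1.002
grip_force: 0.0
```

```bash
python3 - <<'E'
from h import *
p,r,s=pose(); print(p,s["joint_positions"].round(2))
q=get_image("wrist"); m=cut_out("scraper",q)
im=q["pixels"].astype(int); o=(im[...,2]>180)&(im[...,1]>60)&(im[...,1]<180)&(im[...,0]<90)
n,l,st,ce=cv2.connectedComponentsWithStats(o.astype(np.uint8)); k=1+st[1:,4].argmax(); v,u=np.nonzero(l==k)
P=np.array([ray(q,a,b,.06)[:2] for a,b in zip(u,v)],np.float32); print("orange",len(P),cv2.minAreaRect(P))
print([np.round(w(q,x["location"]),3) for x in tip_of("scraper",q)])
t=get_image("top"); ta=[]
names=["station","nest","knob","tray"]
for n in names: print(n,[(np.round(w(t,x["location"]),3).tolist(),round(x["confidence"],2)) for x in tip_of(n,t)][:1])
print("chips",[(np.round(w(t,x["location"]),3).tolist(),round(x["confidence"],2)) for x in tip_of("chip0",t)],[(np.round(w(t,x["location"]),3).tolist(),round(x["confidence"],2)) for x in tip_of("chip1",t)])
tm=cut_out("tray",t)[0]; v,u=np.nonzero(tm["mask"]); P=np.array([ray(t,a,b,.04)[:2] for a,b in zip(u,v)],np.float32); print("tray",tm["confidence"],cv2.minAreaRect(P))
im=np.hstack([cv2.resize(q["pixels"],(400,300)),cv2.resize(t["pixels"][140:240,190:323],(400,300),interpolation=cv2.INTER_CUBIC)]); cv2.imwrite("pics/n6.png",im)
E
```

```text
[ 0.46557517 -0.27894893  0.14215004] [-0.59  0.06  1.94  0.    1.14 -0.96]
orange 1626 ((0.47059518098831177, -0.2782225012779236), (0.020935308188199997, 0.06554697453975677), 22.165006637573242)
[array([ 0.473, -0.276, -0.001])]
station [([0.59, 0.119, 0.0], 0.82)]
nest [([0.59, 0.126, 0.063], 0.85)]
knob [([0.56, 0.237, 0.098], 0.79)]
tray [([0.627, -0.007, 0.011], 0.87)]
chips [([0.593, 0.119, 0.061], 0.61), ([0.625, 0.118, 0.063], 0.61), ([0.582, 0.092, 0.056], 0.46), ([0.595, 0.152, 0.058], 0.41), ([0.565, 0.132, 0.061], 0.37)] [([0.593, 0.119, 0.061], 0.61), ([0.625, 0.118, 0.063], 0.61), ([0.582, 0.092, 0.056], 0.46), ([0.595, 0.152, 0.058], 0.41), ([0.565, 0.132, 0.061], 0.37)]
tray 0.8 ((0.5948968529701233, 0.09610752016305923), (0.19327816367149353, 0.32750794291496277), 14.858768463134766)
```

View pics/n6.png

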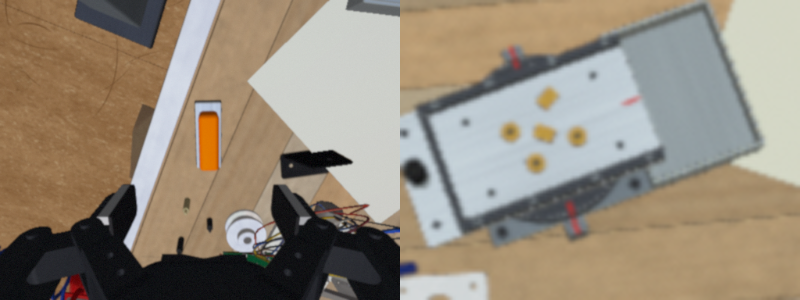

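The nest faces the tray squarely: the index marks line up at (513,58) and (572,217), and the chips are mid-floor. Next is the scraper.

```bash
python3 - <<'E'
from h import *
p,r,s=pose(); print(p, r.as_matrix().round(3).tolist())
rel([.4705,-.2795,.006],.378)
E
```

```text
[ 0.46750088 -0.28102176  0.14485966] [[-0.362, 0.932, 0.001], [0.932, 0.362, -0.001], [-0.001, 0.001, -1.0]]
turn [0.001, 0.001, -0.008] shift [0.4, 3.3, 138.9]
```

Emit:
apply_moves --rows '[[[0, 0, -0.008], [0, 3, 40], 1], [[0, 0, -0.008], [0, 3, 80], 1], [[0, 0, -0.008], [0, 3, 110], 1], [[0, 0, -0.008], [0, 3, 125], 1], [[0, 0, -0.008], [0, 3, 132], 1], [[0, 0, -0.008], [0, 3, 138], 1], [[0, 0, -0.008], [0, 3, 138], 1]]'

```text
time: 13.35
tool_pos: [0.4707, -0.2802, 0.0069]
ee_rot: [0.562, 0.827, -0.0, 0.001]
wrist_force: [-0.6, -0.7, 0.3]
width: 1.002
grip_force: 0.0
```

Emit:
apply_moves --rows '[[[0, 0, 0], [0, 0, 0], 0], [[0, 0, 0], [0, 0, 0], 0], [[0, 0, 0], [0, 0, 0], 0], [[0, 0, 0], [0, 0, 0], 0], [[0, 0, 0], [0, 0, 0], 0], [[0, 0, 0], [0, 0, 0], 0], [[0, 0, 0], [0, 0, 0], 0]]' --grip_force 60

```text
time: 14.05
tool_pos: [0.4706, -0.28, 0.007]
ee_rot: [0.562, 0.827, 0.0, 0.001]
wrist_force: [0.4, 1.1, 5.9]
width: 0.268
grip_force: 59.6
```

```bash
python3 - <<'E'
from h import *
rel([.5734,.1888,.140],1.833)
E
```

```text
turn [-0.0, 0.001, -1.455] shift [397.7, 268.7, -133.2]
```

Emit:
apply_moves --rows '[[[0, 0, 0], [0, 0, -25], 0], [[0, 0, 0], [0, 0, -60], 0], [[0, 0, -0.1], [0, 0, -100], 0], [[0, 0, -0.22], [40, 27, -133], 0], [[0, 0, -0.34], [75, 50, -133], 0], [[0, 0, -0.46], [110, 74, -133], 0], [[0, 0, -0.58], [145, 98, -133], 0], [[0, 0, -0.7], [180, 122, -133], 0], [[0, 0, -0.82], [215, 145, -133], 0], [[0, 0, -0.94], [250, 169, -133], 0], [[0, 0, -1.06], [285, 192, -133], 0], [[0, 0, -1.18], [320, 216, -133], 0], [[0, 0, -1.3], [355, 240, -133], 0], [[0, 0, -1.4], [380, 257, -133], 0], [[0, 0, -1.455], [398, 269, -133], 0], [[0, 0, -1.455], [398, 269, -133], 0], [[0, 0, -1.455], [398, 269, -133], 0], [[0, 0, -1.455], [398, 269, -133], 0]]'

```text
time: 15.85
tool_pos: [0.5724, 0.1884, 0.1384]
ee_rot: [-0.13, 0.991, -0.0, -0.001]
wrist_force: [-0.1, -0.3, -1.8]
width: 0.264
grip_force: 59.4
```

```bash
python3 - <<'E'
from h import *
p,r,s=pose(); print(p,s["joint_positions"].round(2),s["width"],r.as_matrix().round(3).tolist())
q=get_image("wrist"); t=get_image("top"); sd=get_image("side")
for n in ["station","nest","knob","scraper"]: print(n,[[(np.round(w(c,x["location"]),3).tolist(),round(x["confidence"],2)) for x in tip_of(n,c)][:1] for c in (q,t,sd)])
im=np.hstack([cv2.resize(q["pixels"],(400,300)),cv2.resize(t["pixels"][140:240,190:323],(400,300),interpolation=cv2.INTER_CUBIC)]); 
im=np.vstack([im,np.hstack([cv2.resize(sd["pixels"][150:250,180:313],(400,300),interpolation=cv2.INTER_CUBIC)]*2)]);cv2.imwrite("pics/n7.png",im)
E
```

```text
[0.57244788 0.18841333 0.13843699] [ 0.28  0.17  1.83 -0.    1.15 -1.55] 0.26433183817790684 [[-0.966, -0.258, -0.002], [-0.258, 0.966, -0.001], [0.002, -0.001, -1.0]]
station [[([0.59, 0.124, -0.001], 0.8)], [([0.592, 0.121, 0.001], 0.93)], [([0.591, 0.132, -0.0], 0.86)]]
nest [[([0.596, 0.128, 0.058], 0.92)], [([0.591, 0.123, 0.061], 0.65)], [([0.592, 0.125, 0.058], 0.94)]]
knob [[([0.562, 0.237, 0.091], 0.73)], [([0.556, 0.236, 0.096], 0.95)], [([0.558, 0.24, 0.1], 0.82)]]
scraper [[([0.573, 0.192, 0.129], 0.96)], [([0.451, 0.425, -0.003], 0.57)], [([0.569, 0.187, 0.132], 0.74)]]
```

View pics/n7.png

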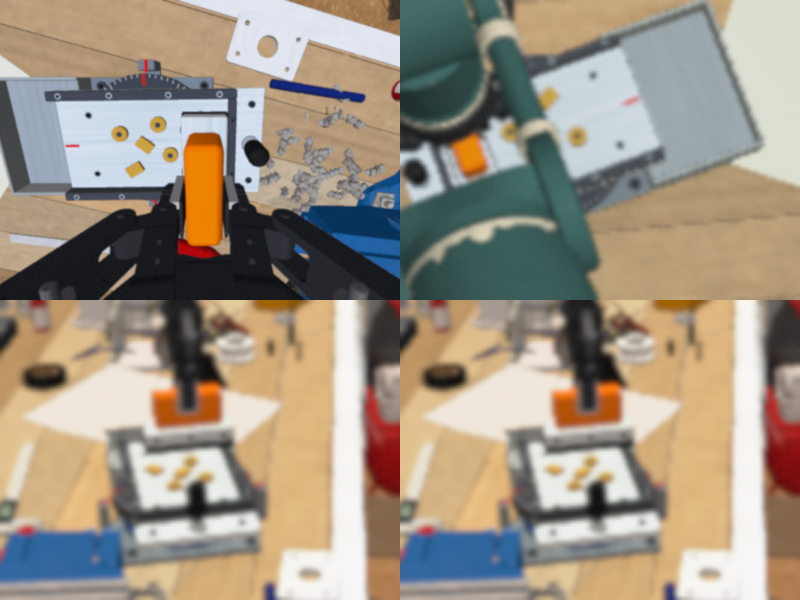

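```bash
python3 - <<'E'
from h import *
q=get_image("wrist"); g=cv2.cvtColor(q["pixels"],cv2.COLOR_BGR2GRAY).astype(int)
def fit(cols,v0,v1,sgn,z):
    P=[]
    for u in cols:
        d=sgn*np.diff(g[v0:v1,u]); k=d.argmax()
        if d[k]>25: P.append(ray(q,u,v0+k+1,z)[:2])
    P=np.array(P,np.float32); vx,vy,x,y=cv2.fitLine(P,cv2.DIST_HUBER,0,.001,.001).ravel(); 
    n=np.array([np.cos(.262),np.sin(.262)])
    print(len(P),"dir angle",(np.arctan2(vy,vx)%np.pi), "lateral @ (.59,.125):", (np.array([x,y])+np.array([vx,vy])*np.dot([.59-x,.125-y],[vx,vy])-[.59,.125])@n)
fit(range(95,225,4),105,150,1,.062)
fit(range(95,200,4),215,262,-1,.078)
p,r,s=pose(); n=np.array([np.cos(.262),np.sin(.262)]); print("tcp lateral",(p[:2]-[.59,.125])@n, "along",(p[:2]-[.59,.125])@[-n[1],n[0]],p)
# white sole far edge on image and near tips
m=cut_out("scraper",q)[0]["mask"]; v,u=np.nonzero(m); print(u.min(),u.max(),v.min(),v.max())
vt=v.min(); uu=u[v<vt+4]; c=ray(q,uu.mean(),vt,p[2]-.007+.022)[:2]; print("sole far end lateral",(c-[.59,.125])@n)
for n_ in ["chip0","chip1"]:
  print([np.round(R.from_euler('z',-.262).apply(w(q,x["location"])-[.59,.125,0])[:2]*1000) for x in tip_of(n_,q)])
E
```

```text
33 dir angle 1.8447865 lateral @ (.59,.125): -0.04984998893470892
27 dir angle 1.8321694 lateral @ (.59,.125): 0.045775796776125637
tcp lateral 0.0004685690255019086 along 0.0666051698220325 [0.57320099 0.18945356 0.1393146 ]
231 292 143 314
sole far end lateral -0.04913694422235788
[array([-15., -21.]), array([ 33., -11.]), array([-28.,  18.]), array([13., 28.]), array([-0., -3.])]
[array([-15., -21.]), array([ 33., -11.]), array([-28.,  18.]), array([13., 28.]), array([-0., -3.])]
```

Emit:
apply_moves --rows '[[[0, 0, 0], [-2.5, 0, 20], 0], [[0, 0, 0], [-2.5, 0, 40], 0], [[0, 0, 0], [-2.5, 0, 48], 0], [[0, 0, 0], [-2.5, 0, 54], 0], [[0, 0, 0], [-2.5, 0, 60], 0], [[0, 0, 0], [-2.5, 0, 65], 0], [[0, 0, 0], [-2.5, 0, 68], 0], [[0, 0, 0], [-2.5, 0, 70], 0], [[0, 0, 0], [-2.5, 0, 70], 0]]'

```text
time: 17.7
tool_pos: [0.5756, 0.1901, 0.0693]
ee_rot: [-0.131, 0.991, -0.0, -0.0]
wrist_force: [0.0, -0.2, -1.7]
width: 0.266
grip_force: 59.5
```

Emit:
apply_moves --rows '[[[0, 0, 0], [0, 0, 0.5], 0], [[0, 0, 0], [0, 0, 1], 0], [[0, 0, 0], [0, 0, 1], 0]]'

```text
time: 18.0
tool_pos: [0.5759, 0.1902, 0.069]
ee_rot: [-0.131, 0.991, 0.0, 0.0]
wrist_force: [0.1, -0.4, 1.7]
width: 0.265
grip_force: 59.8
```

In light contact with the floor. Now the wipe toward the tray.

Emit:
apply_moves --rows '[[[0, 0, 0], [0, -4, 0.4], 0], [[0, 0, 0], [0, -10, 0.4], 0], [[0, 0, 0], [0, -16, 0.4], 0], [[0, 0, 0], [0, -22, 0.4], 0], [[0, 0, 0], [0, -28, 0.4], 0], [[0, 0, 0], [0, -34, 0.4], 0], [[0, 0, 0], [0, -40, 0.4], 0], [[0, 0, 0], [0, -46, 0.4], 0], [[0, 0, 0], [0, -52, 0.4], 0], [[0, 0, 0], [0, -58, 0.4], 0], [[0, 0, 0], [0, -64, 0.4], 0], [[0, 0, 0], [0, -70, 0.4], 0], [[0, 0, 0], [0, -76, 0.4], 0], [[0, 0, 0], [0, -82, 0.4], 0]]'

```text
time: 19.4
tool_pos: [0.5978, 0.111, 0.069]
ee_rot: [-0.13, 0.991, 0.001, 0.001]
wrist_force: [-0.6, 4.9, 5.3]
width: 0.264
grip_force: 60.5
```

```bash
python3 - <<'E'
from h import *
p,r,s=pose(); print(p,r.as_matrix()[:,1].round(3)); q=get_image("wrist"); sd=get_image("side")
f=lambda x:np.round(R.from_euler('z',-.262).apply(x-np.array([.59,.125,0]))*1000)
print("tcp",f(p))
for n in ["nest","knob","chip0","scraper"]: print(n,[[(f(w(c,x["location"])).tolist(),round(x["confidence"],2)) for x in tip_of(n,c)] for c in (q,sd)])
E
```

```text
[0.59784768 0.1110164  0.06900379] [-0.259  0.966  0.001]
tcp [  4. -16.  69.]
nest [[([6.0, 3.0, 60.0], 0.62)], [([-2.0, -3.0, 61.0], 0.67)]]
knob [[([1.0, 118.0, 95.0], 0.93), ([-1.0, -2.0, -1.0], 0.67), ([-7.0, -47.0, 58.0], 0.22)], [([-0.0, 118.0, 98.0], 0.74)]]
chip0 [[([-21.0, -57.0, 59.0], 0.72), ([-3.0, -53.0, 59.0], 0.59), ([5.0, -0.0, 57.0], 0.59)], []]
scraper [[([5.0, -14.0, 61.0], 0.8)], [([1.0, -0.0, 62.0], 0.68), ([-56.0, 331.0, 1.0], 0.6), ([2.0, -12.0, 62.0], 0.55)]]
```

Emit:
apply_moves --rows '[[[0, 0, 0], [0, -5, 0], 0], [[0, 0, 0], [0, -11, 0], 0], [[0, 0, 0], [0, -17, 0], 0], [[0, 0, 0], [0, -23, 0], 0], [[0, 0, 0], [0, -29, 0], 0], [[0, 0, 0], [0, -35, 0], 0], [[0, 0, 0], [0, -41, 0], 0], [[0, 0, 0], [0, -47, 0], 0], [[0, 0, 0], [0, -53, 0], 0], [[0, 0, 0], [0, -59, 0], 0], [[0, 0, 0], [0, -65, 0], 0], [[0, 0, 0], [0, -70, 0], 0], [[0, 0, 0], [0, -75, 0], 0], [[0, 0, 0], [0, -75, 0], 0], [[0, 0, 0], [0, -75, 0], 0], [[0, 0, 0], [0, -75, 0], 0]]'

```text
time: 21.5
tool_pos: [0.6172, 0.0375, 0.0688]
ee_rot: [-0.131, 0.991, -0.0, 0.001]
wrist_force: [-0.6, 0.4, 5.3]
width: 0.264
grip_force: 60.4
```

```bash
python3 - <<'E'
from h import *
p,r,s=pose(); print(p,r.as_matrix()[:,1].round(3)); q=get_image("wrist"); t=get_image("top")
f=lambda x:np.round(R.from_euler('z',-.262).apply(x-np.array([.59,.125,0]))*1000)
print("tcp",f(p))
for n in ["nest","knob","chip0","chip1"]: print(n,[[(f(w(c,x["location"])).tolist(),round(x["confidence"],2)) for x in tip_of(n,c)] for c in (q,t)])
im=np.hstack([cv2.resize(q["pixels"],(400,300)),cv2.resize(t["pixels"][140:240,190:323],(400,300),interpolation=cv2.INTER_CUBIC)]);cv2.imwrite("pics/n8.png",im)
E
```

```text
[0.61718472 0.03748576 0.0687653 ] [-0.259  0.966 -0.001]
tcp [  4. -92.  69.]
nest [[([4.0, 0.0, 59.0], 0.91)], [([-0.0, -2.0, 58.0], 0.95)]]
knob [[], [([-1.0, 119.0, 97.0], 0.84)]]
chip0 [[([-22.0, -110.0, 15.0], 0.53), ([6.0, -109.0, 10.0], 0.44)], []]
chip1 [[([-22.0, -110.0, 15.0], 0.53), ([6.0, -109.0, 10.0], 0.44)], []]
```

View pics/n8.png

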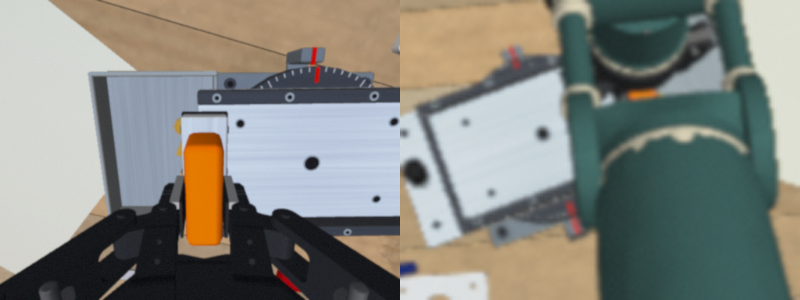

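The nest floor is clear and the chips show in the tray at (178,127) and (178,150). I'll lift and carry the scraper back.

Emit:
apply_moves --rows '[[[0, 0, 0], [0, 0, -25], 0], [[0, 0, 0], [0, 0, -60], 0], [[0, 0, 0], [0, 0, -90], 0], [[0, 0, 0], [0, 0, -90], 0]]'

```text
time: 22.4
tool_pos: [0.6197, 0.0372, 0.1627]
ee_rot: [-0.131, 0.991, -0.001, 0.004]
wrist_force: [0.2, 0.1, -1.0]
width: 0.263
grip_force: 59.5
```

```bash
python3 - <<'E'
from h import *
rel([.4706,-.280,.100],.378); rel([.4706,-.280,.0085],.378)
E
```

```text
turn [0.003, 0.009, 1.455] shift [226.6, -267.6, 61.8]
turn [0.003, 0.009, 1.455] shift [227.4, -267.3, 153.2]
```

Emit:
apply_moves --rows '[[[0, 0, 0.12], [15, -20, 0], 0], [[0, 0, 0.24], [38, -45, 0], 0], [[0, 0, 0.36], [57, -67, 0], 0], [[0, 0, 0.48], [76, -90, 0], 0], [[0, 0, 0.6], [95, -112, 0], 0], [[0, 0, 0.72], [114, -134, 0], 0], [[0, 0, 0.84], [133, -157, 0], 0], [[0, 0, 0.96], [152, -179, 0], 0], [[0, 0, 1.08], [171, -201, 0], 0], [[0, 0, 1.2], [190, -223, 0], 0], [[0, 0, 1.32], [209, -246, 0], 0], [[0, 0, 1.4], [220, -260, 20], 0], [[0, 0, 1.455], [227, -267, 58], 0], [[0, 0, 1.455], [227, -267, 58], 0], [[0, 0, 1.455], [227, -267, 58], 0]]'

```text
time: 23.9
tool_pos: [0.4642, -0.2775, 0.0977]
ee_rot: [0.562, 0.827, -0.0, -0.003]
wrist_force: [-0.7, -0.2, -1.0]
width: 0.267
grip_force: 59.4
```

```bash
python3 - <<'E'
from h import *
p,r,s=pose(); print(p); t=get_image("top"); sd=get_image("side"); q=get_image("wrist")
f=lambda x:np.round(R.from_euler('z',-.262).apply(x-np.array([.59,.125,0]))*1000)
for n in ["knob","chip0","chip1"]: print(n,[[(f(w(c,x["location"])).tolist(),round(x["confidence"],2)) for x in tip_of(n,c)] for c in (t,sd)])
print([np.round(w(c,x["location"]),3) for c in (t,q) for x in tip_of("scraper",c)[:1]])
im=np.hstack([cv2.resize(t["pixels"][140:240,190:323],(400,300),interpolation=cv2.INTER_CUBIC),cv2.resize(q["pixels"],(400,300))]);cv2.imwrite("pics/n9.png",im)
rel([.4706,-.280,.0085],.378); p,r,s=pose(); print(p)
E
```

```text
[ 0.46415083 -0.27753489  0.09773364]
knob [[([-1.0, 115.0, 96.0], 0.66)], [([-3.0, 117.0, 97.0], 0.83), ([-59.0, 330.0, -0.0], 0.58)]]
chip0 [[([-25.0, -100.0, 21.0], 0.6), ([37.0, -110.0, 16.0], 0.57), ([-22.0, -116.0, 15.0], 0.56), ([13.0, -105.0, 18.0], 0.54), ([2.0, -115.0, 16.0], 0.54)], []]
chip1 [[([-25.0, -100.0, 21.0], 0.6), ([37.0, -110.0, 16.0], 0.57), ([-22.0, -116.0, 15.0], 0.56), ([13.0, -105.0, 18.0], 0.54), ([2.0, -115.0, 16.0], 0.54)], []]
[array([ 0.46 , -0.278,  0.088]), array([ 0.469, -0.276,  0.091])]
turn [0.0, 0.001, 0.0] shift [-3.1, 3.1, 91.8]
[ 0.4665406  -0.27824095  0.10030898]
```

View pics/n9.png

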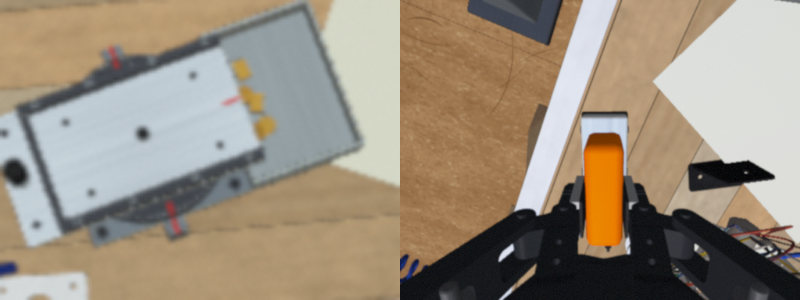

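All five pieces lie in the tray and the nest is still aligned. I'll set the scraper down.

Emit:
apply_moves --rows '[[[0, 0, 0], [-3, 3, 35], 0], [[0, 0, 0], [-3, 3, 65], 0], [[0, 0, 0], [-3, 3, 80], 0], [[0, 0, 0], [-3, 3, 86], 0], [[0, 0, 0], [-3, 3, 89], 0], [[0, 0, 0], [-3, 3, 91], 0], [[0, 0, 0], [-3, 3, 92], 0], [[0, 0, 0], [-3, 3, 92.5], 0], [[0, 0, 0], [-3, 3, 92.5], 0]]'

```text
time: 25.35
tool_pos: [0.4706, -0.2803, 0.0081]
ee_rot: [0.562, 0.827, 0.0, 0.001]
wrist_force: [-1.0, -0.8, -1.2]
width: 0.26
grip_force: 59.4
```

Emit:
apply_moves --rows '[[[0, 0, 0], [0, 0, 0.6], 0], [[0, 0, 0], [0, 0, 1.2], 0], [[0, 0, 0], [0, 0, 1.2], 0]]'

```text
time: 25.65
tool_pos: [0.4706, -0.2802, 0.007]
ee_rot: [0.562, 0.827, 0.0, 0.0]
wrist_force: [-1.0, 1.8, 4.7]
width: 0.268
grip_force: 60.1
```

In contact with the bench. I'll release and withdraw.

Emit:
apply_moves --rows '[[[0, 0, 0], [0, 0, 0], 0.5], [[0, 0, 0], [0, 0, 0], 1], [[0, 0, 0], [0, 0, 0], 1], [[0, 0, 0], [0, 0, 0], 1], [[0, 0, 0], [0, 0, -10], 1], [[0, 0, 0], [0, 0, -40], 1], [[0, 0, 0], [0, 0, -80], 1], [[0, 0, 0], [0, 0, -130], 1], [[0, 0, 0], [0, 0, -160], 1], [[0, 0, 0], [0, 0, -160], 1], [[0, 0, 0], [0, 0, -160], 1]]'

```text
time: 26.75
tool_pos: [0.4708, -0.2804, 0.1678]
ee_rot: [0.562, 0.827, 0.0, 0.001]
wrist_force: [0.1, -0.0, -1.2]
width: 1.004
grip_force: 0.0
```

```bash
python3 - <<'E'
from h import *
p,r,s=pose(); print(p,s["time"],s["wrist_force"])
f=lambda x:np.round(R.from_euler('z',-.262).apply(x-np.array([.59,.125,0]))*1000)
t=get_image("top"); q=get_image("wrist")
for n in ["scraper","angle_bracket","flange","threadlock"]: print(n,[[np.round(w(c,x["location"]),3).tolist() for x in tip_of(n,c)[:1]] for c in (t,q)])
for n in ["nest","knob","chip0"]: print(n,[(f(w(t,x["location"])).tolist(),round(x["confidence"],2)) for x in tip_of(n,t)])
cv2.imwrite("pics/n10.png",q["pixels"])
E
```

```text
[ 0.47078072 -0.28040333  0.16779366] 26.75 [ 0.06616247 -0.04212349 -1.19534903]
scraper [[[0.471, -0.278, -0.004]], [[0.471, -0.276, -0.002]]]
angle_bracket [[[0.62, -0.27, -0.002]], [[0.621, -0.264, -0.004]]]
flange [[[0.448, 0.237, 0.002]], []]
threadlock [[[0.448, 0.426, -0.003]], []]
nest [([-2.0, -2.0, 60.0], 0.64)]
knob [([0.0, 117.0, 96.0], 0.74), ([1.0, -3.0, 64.0], 0.5), ([-75.0, -389.0, -1.0], 0.39)]
chip0 [([39.0, -112.0, 18.0], 0.61), ([-20.0, -118.0, 16.0], 0.5), ([-22.0, -100.0, 20.0], 0.46), ([13.0, -106.0, 16.0], 0.45), ([4.0, -116.0, 17.0], 0.44)]
```

View pics/n10.png

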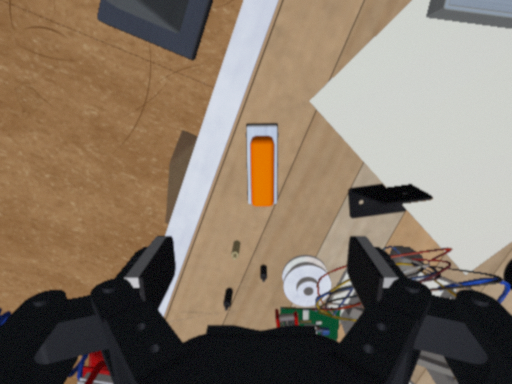

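The scraper stands upright on the bench at (262,165), free of the gripper. The bystanders haven't moved and the five chips are in the tray.

```bash
python3 -c "
from rig import env; print(env.hand_in())"
```

```text
the job is handed in; nothing more can be done
None
```

The job is handed in (no verdict came back): the nest faces the tray, all five brass pieces are in it, the scraper stands upright on the bench, and the bracket, flange and bottle still measure where they started.

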